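# Put the washed lunch tin back together

## Robot

A 7-joint arm with a two-finger parallel gripper is mounted at the origin on the work surface. World frame = base frame: x ahead of the robot, y to its left, z up, the work surface at z = 0. Lengths are in m, angles in rad, forces in N, time in s.
With the tool pointing down it reaches from about 0.425 to 0.95 m from the base axis. Payload 4.7 kg.
Tool frame: the origin (TCP) lies between the finger pads; the fingertips stand 25 mm ahead of it and the grasp point (between the pads) lies 6 mm ahead of it; z points along the fingers, y is the line along which they close (so a half turn about z gives the same grasp; the last joint's range is limited). The gripper opens to 85 mm and grips with 20 to 120 N. Pads are 22 mm wide; open, the fingers measure 114 mm over their backs; the gripper's body (76 mm by 85 mm) begins 54 mm behind the grasp point. The pads swing forward as they close: fully open they stand 13 mm farther back than shut.
Start: joints at [-1.279, 0.469, -0.049, 1.532, 0.024, 1.141, -0.082], TCP at [0.213, 0.641, 0.256] pointing down, gripper open.
Joint ranges: [-2.59, 2.59], [-0.33, 1.99], [-1.39, 1.29], [0.1, 2.45], [-1.04, 4.18], [0.21, 1.99], [-2.66, 2.66]. Speed limits (rad/s): [2.57, 2.57, 3.14, 3.14, 3.14, 3.14, 3.14].

## Interface

Orientations are given as a 3x3 rotation matrix whose columns are the frame's x, y, z axes.
In Python, from rig import * gives the robot as it stands. Calls block until the motion is done:
- movep(position, orientation): joint-space move of the TCP to a pose.
- move_l(position, attitude=None, feed=0.15, until_force=None): straight line of the TCP; attitude=None keeps the orientation; feed is the mean speed in m/s. With until_force (N) it stops when the force on the tool has changed by that much, and returns True; else False.
- move_joints(angles): joint-space move.
- command_gripper(opening, newtons=None): finger opening in m; newtons is the grip in N (None keeps the last); returns when the fingers have stopped.
- sleep(seconds).
- inverse_kinematics(position, orientation): joint angles nearest the present ones, or None.
- sense(): the state.
- camera(name): name is "scene" or "top" or "wrist"; returns (picture, depth): 480x640x3 uint8, red, green, blue; 480x640 float32, m along the optical axis (not along the pixel's ray), 0 where there is no reading.
- camera_params(name): a dict with "K" (3x3 intrinsics, pixels), "position" and "rotation" of the camera in the world; the wrist camera has in their place "tool_from_camera" (4x4, takes a point from camera to tool coordinates, whose origin is the TCP and whose axes are the flange's). Camera axes: x right, y down, z forward; pixel columns grow to the right and rows downward; lengths in m; the calibration is good to about 2 mm. A picture is of the moment at which its call begins: read the wrist's pose just before it. camera_params takes no time and is no camera call.
A pose or a line that the arm cannot do raises Unreachable and nothing moves.
- finish_job(): hands the job in; it is judged then, once.
The state is a dict: "time_s": time; "joint_pos": joint angles; "qd": joint speeds; "joint_efforts": joint torques, N m; "position": TCP position; "tcp_rot": TCP orientation; "wrist_force": force on the tool from outside, world axes, zero at the start; "ft_torque": the same for the moment, N m; "finger_gap": finger opening in m; "gripper_force": force on a finger pad.
Only numpy, scipy, OpenCV 4.12 (cv2) and the standard library are available. Lean on these libraries where they do the work, as an engineer would, in place of code of your own. Each camera call takes 0.05 s, during which the arm holds its last target. There are 200 camera calls.

## Task

The green slotted tier and the red lid of the lunch tin are drying on the sloping wooden drainer. Stack the tier on the yellow base tin, then the lid on the tier, each turned so that its notch goes over the steel key of the piece below and it sits level and fully home. Set them down gently, neither dropped nor forced, and leave the mug, the cutlery crock, the canister and the bowl where they are.

Things in the scene. Friction and masses are not known exactly. Their poses are not given: they have to be found in the camera images.
- base_tin: Open yellow enamelled tin, loose, 320 g, upright on the worktop: 170 mm long (x), 64 wide (y), rim 50 high, walls 4 thick (mouth 162 x 56). A steel key, an upright tongue 18 mm wide (14 in its top 3 mm), 4 thick, stands 10 mm above the rim in the middle of its +x end wall only. Origin: centre of the underside, z up.
- base_key (a point): Middle of the top edge of the base tin's key: (83, 0, 60) mm in the tin's frame.
- tier: Green open tier, slotted floor, loose, 260 g; starts mouth up on the drainer's slope, +x end up the slope. Walls 170 mm (x) by 64 (y), 4 thick, from 7 to 53 mm above its origin; grip across the 64. Foot below them, 7 deep, drops into the base tin's mouth, walls resting on its rim. Origin: centre of the foot's underside, z to the mouth. Fully home: origin 43 mm above base_tin's, +x ends together.
- tier_notch (a point): Bottom edge, in the middle, of the tier's notch, at (83, 0, 7) mm in its frame: a slot 23 mm wide, open downwards, through the +x end wall from 7 to 21 mm above the tier's origin. There is none at the other end: turned end for end the tier cannot go down. The foot of tier and lid is 157 x 51 mm (154 x 48 in its lowest 3 mm): 2.5 mm play each side.
- tier_key (a point): Middle of the top edge of the tier's own steel key, like the base tin's, 10 mm above its rim at the +x end: (83, 0, 63) mm in the tier's frame.
- lid: Brick-red lid, loose, 200 g; starts handle up on the drainer's slope, +x end up the slope. Plate 170 mm (x) by 64 (y), from 6 to 11 mm above its origin, over a foot 6 deep that drops into the tier's mouth. Origin: centre of the foot's underside, z to the handle. Fully home: origin 47 mm above the tier's, +x ends together, the tier's key up through the lid's notch.
- lid_notch (a point): Middle of the lid's notch, at the plate's underside: (83, 0, 6) mm in the lid's frame. The notch is cut through the plate at its +x end, 23 mm wide, 6.5 mm deep in x.
- lid_handle (a point): Centre of the lid's wooden handle bar, (0, 0, 35) mm in the lid's frame: 90 mm long along x, 12 wide, from 28 to 42 mm above the lid's origin, on two posts 34 mm either side of the middle.
- drainer: Wooden drainer, fixed, 262 mm wide (y), about 170 deep (x), about 145 high. Its rungs, along y, form a slope rising at 40 degrees towards its +x, with a stop rail about 19 mm proud across the low end. Tier and lid lie on it side by side, centres about 130 mm apart, either one on either side, low ends against the rail. Origin: on the worktop, under its middle.
- mug: Mustard mug with a handle, 82 mm across, 88 mm high; origin at the centre of its underside. Leave alone.
- crock: Cream stoneware crock, 88 mm across, 128 mm high, with cutlery standing up to about 190 mm; origin at the centre of its underside. Leave alone.
- canister: Red canister, 84 mm across, 120 mm high; origin at the centre of its underside. Leave alone.
- bowl: Cream bowl, 124 mm across, 50 mm high; origin at the centre of its underside. Leave alone.
Not all that is in view belongs to the job. Leave any blue or purple look-alike of the base_tin alone.

How it is judged:
On the way, in this order (a step that is already met when the one before it is completed fails the run):
1. the green tier sits level and fully home on the base tin, its notch over the base tin's key (horizontal distance between tier_notch and base_key below 0.006 m and horizontal distance between tier and base_tin below 0.005 m and z of tier in the frame of base_tin between 0.04 and 0.045 m and angle between the z axis of tier and the z axis of base_tin, either way round below 0.03 rad), for 0.2 s.
2. the red lid sits level and fully home on the tier, its notch over the tier's key (all of step 1 and horizontal distance between lid_notch and tier_key below 0.006 m and horizontal distance between lid and tier below 0.005 m and z of lid in the frame of tier between 0.044 and 0.049 m and angle between the z axis of lid and the z axis of tier, either way round below 0.03 rad), for 0.2 s.
At the end, for the whole second after the job is handed in: Base tin flat on the worktop; tier home on it (origin 40-45 mm above the tin's) and lid home on the tier (origin 44-49 mm above the tier's), each with centres within 5 mm, notch and key within 6 mm in plan, tilt to the piece below under 0.03 rad; all at rest (all of step 2 and height (world z) of base_tin below 0.006 m and angle between base_tin's own z axis and vertical below 0.03 rad and linear speed of each of tier, lid, base_tin below 0.02 m/s); the robot touches nothing.
It fails at once if the mug, crock, canister or bowl is shifted more than 25 mm (distance of any of mug, crock, canister, bowl from where it was at the start of the episode above 0.025 m).
It fails at once if the tier is dropped (moves faster than 0.4 m/s, a fall of about 8 mm, with no finger touching it) (linear speed of tier above 0.4 m/s and contact force between the fingers and tier below 0.1 N).
It fails at once if the lid is dropped (moves faster than 0.4 m/s, a fall of about 8 mm, with no finger touching it) (linear speed of lid above 0.4 m/s and contact force between the fingers and lid below 0.1 N).
It fails at once if the tier is forced on to the base tin (contact over 80 N) (contact force between tier and base_tin above 80 N).
It fails at once if the lid is forced on to the tier (contact over 80 N) (contact force between lid and tier above 80 N).
It also fails if it takes over 67 s, if anything falls off the work surface, if the arm or the gripper's body presses on something with over 40 N, if the wrist force passes 120 N, or if a joint passes its speed limit or range.

## Working session

There is one attempt and no reset: what is moved stays moved. The work goes in short steps, each a Python script; the robot and the scene stay as the last script left them, time stands still between calls to the robot, and variables do not carry over. Pictures are saved under pics/ and viewed, at most 10 in all, crops included, and the job is handed in when it is done.

```bash
ls; mkdir -p pics
python3 - <<'E'
from rig import *
import cv2,numpy as np
for n in("scene","top"):
    p,d=camera(n); cv2.imwrite(f"pics/{n}0.png",p[:,:,::-1]); np.savez(f"{n}0.npz",p=p,d=d,**{k:v for k,v in camera_params(n).items()})
    c=camera_params(n); print(n,c)
print(camera_params("wrist")); s=sense(); print(s["time_s"],s["position"],s["tcp_rot"])
E
```

```text
pics
scene {'K': array([[479.49562311,   0.        , 321.64857355],
       [  0.        , 479.49562311, 238.96431052],
       [  0.        ,   0.        ,   1.        ]]), 'position': array([1.08287775, 0.51830999, 0.72883315]), 'rotation': array([[-0.72719188,  0.4032979 , -0.55546627],
       [ 0.6863625 ,  0.43889886, -0.57989164],
       [ 0.00992443, -0.80294371, -0.59597224]])}
top {'K': array([[436.58768218,   0.        , 326.6967247 ],
       [  0.        , 436.58768218, 238.6396821 ],
       [  0.        ,   0.        ,   1.        ]]), 'position': array([ 0.44360425, -0.06687149,  1.20444191]), 'rotation': array([[ 0.01424535, -0.99626483,  0.08516718],
       [-0.99973642, -0.01265758,  0.01915401],
       [-0.01800446, -0.08541759, -0.99618255]])}
{'K': array([[426.30792119,   0.        , 316.97520834],
       [  0.        , 426.30792119, 232.42655795],
       [  0.        ,   0.        ,   1.        ]]), 'tool_from_camera': array([[ 7.94946765e-04, -9.54752895e-01, -2.97399188e-01,
         7.64039823e-02],
       [ 9.99999682e-01,  7.79620861e-04,  1.70145849e-04,
        -6.21802778e-04],
       [ 6.94113695e-05, -2.97399229e-01,  9.54753211e-01,
        -1.16833883e-01],
       [ 0.00000000e+00,  0.00000000e+00,  0.00000000e+00,
         1.00000000e+00]])}
0.1 [0.21264915 0.6401119  0.25537149] [[-9.48995853e-01  3.15288133e-01 -5.14788553e-04]
 [ 3.15288551e-01  9.48994371e-01 -1.67759372e-03]
 [-4.03939539e-05 -1.75433642e-03 -9.99998460e-01]]
```

View pics/scene0.png

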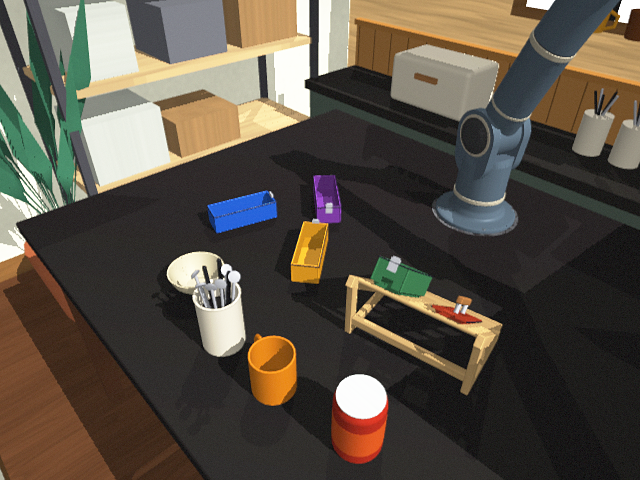

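View pics/top0.png

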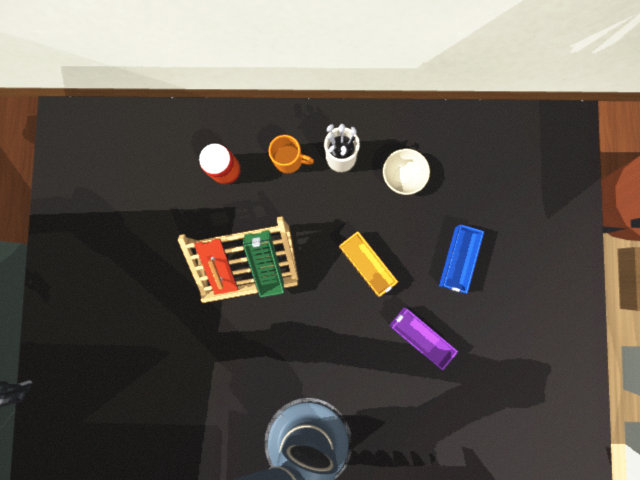

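The top view shows the yellow tin centred at (368,264) with its key at its lower right end (391,289). The tier (263,264) and lid (217,265) lie on the drainer, with the tier's key up the slope at (256,241). Next I'll turn these into 3D positions.

```bash
cat > h.py <<'E'
import cv2,numpy as np
from scipy.spatial.transform import Rotation as R
def cloud(p,d,K,Rc,t):
    v,u=np.mgrid[:480,:640]
    P=np.stack([(u-K[0,2])/K[0,0]*d,(v-K[1,2])/K[1,1]*d,d],-1)
    return P@Rc.T+t
HS={'yellow':((18,150,90),(28,255,255)),'green':((60,100,30),(90,255,255)),'red':((0,170,90),(9,255,255)),'grey':((0,0,120),(180,40,255))}
def mask(p,c): return cv2.inRange(cv2.cvtColor(p,cv2.COLOR_RGB2HSV),*map(np.array,HS[c]))>0
def rect(xy):
    c,(w,h),a=cv2.minAreaRect((xy*1000).astype(np.float32)); 
    if w<h: w,h,a=h,w,a+90
    return np.round([*c,w,h,a],1)
E
python3 - <<'E'
from h import *
for n in("top","scene"):
    z=np.load(n+"0.npz"); W=cloud(z['p'],z['d'],z['K'],z['rotation'],z['position'])
    ok=z['d']>0
    for c in('yellow','green','red'):
        m=mask(z['p'],c)&ok
        k,l,st,ce=cv2.connectedComponentsWithStats(m.astype(np.uint8))
        for i in range(1,k):
            if st[i,4]>200:
                Q=W[l==i]; print(n,c,st[i],'mean',Q.mean(0).round(3),'zpct',np.percentile(Q[:,2],[1,50,99]).round(3))
                if c=='yellow': 
                    q=Q[Q[:,2]>.042]; print('  rim',len(q),q.mean(0).round(4),rect(q[:,:2]))
                if c=='red' : 
                    print('  plane',np.linalg.svd(Q-Q.mean(0),full_matrices=False)[2].round(3))
    m=mask(z['p'],'grey')&ok&(W[...,2]>.03)&(W[...,2]<.3)
    k,l,st,ce=cv2.connectedComponentsWithStats(m.astype(np.uint8))
    for i in range(1,k):
        if 4<st[i,4]<400: print(n,'grey',ce[i].round(1),st[i,4],W[l==i].mean(0).round(3),W[l==i].max(0).round(3))
    o=W[...,2]; print('table z',np.median(o[300:330,330:380]) if n=='top' else '')
E
```

```text
top yellow [ 340  232   58   64 1479] mean [ 0.48  -0.156  0.014] zpct [-0.002  0.005  0.053]
  rim 272 [ 0.4816 -0.1548  0.0496] [ 478.1 -153.6  170.5   65.    39.1]
top green [ 243  231   41   66 1526] mean [0.468 0.113 0.095] zpct [-0.001  0.09   0.178]
top red [205 151  35  33 434] mean [0.716 0.222 0.064] zpct [-0.001  0.067  0.112]
  plane [[-0.011  0.083 -0.996]
 [ 0.673 -0.737 -0.069]
 [-0.74  -0.671 -0.048]]
top red [ 605  156   35   72 1016] mean [ 0.762 -1.134 -0.393] zpct [-0.461 -0.39  -0.381]
  plane [[-0.987  0.142 -0.073]
 [-0.146 -0.988  0.052]
 [-0.064  0.062  0.996]]
top red [ 195  239   43   55 1156] mean [0.466 0.234 0.098] zpct [0.039 0.101 0.148]
  plane [[-0.748 -0.162 -0.643]
 [ 0.201 -0.979  0.013]
 [-0.632 -0.119  0.766]]
top grey [343.1 150.3] 48 [ 0.752 -0.084  0.153] [ 0.783 -0.077  0.176]
top grey [255.6 241.9] 69 [0.522 0.121 0.176] [0.532 0.132 0.19 ]
top grey [212.2 258. ] 5 [0.484 0.238 0.123] [0.487 0.242 0.126]
top grey [387.8 288.6] 14 [ 0.413 -0.206  0.059] [ 0.417 -0.199  0.064]
top grey [455.3 288.9] 17 [ 0.415 -0.381  0.056] [ 0.417 -0.372  0
[... 1721 characters left out ...]
.9] 8 [ 0.598 -1.477  0.032] [ 0.603 -1.465  0.036]
scene grey [526.  119.2] 8 [-0.02   0.065  0.282] [0.032 0.08  0.3  ]
scene grey [270.7 193.4] 13 [ 0.417 -0.377  0.058] [ 0.421 -0.37   0.063]
scene grey [486.5 201.6] 108 [0.037 0.046 0.066] [0.072 0.069 0.075]
scene grey [328.5 207.6] 59 [ 0.339 -0.234  0.046] [ 0.347 -0.227  0.06 ]
scene grey [315.  220.6] 26 [ 0.415 -0.204  0.055] [ 0.42  -0.196  0.062]
scene grey [184.3 261.3] 298 [ 0.727 -0.3    0.04 ] [ 0.787 -0.254  0.052]
scene grey [393.4 263.7] 153 [0.524 0.124 0.177] [0.536 0.134 0.188]
scene grey [457.2 308.1] 42 [0.478 0.241 0.119] [0.491 0.247 0.13 ]
scene grey [464.  308.7] 37 [0.429 0.232 0.077] [0.439 0.237 0.087]
table z
```

```bash
cat >> h.py <<'E'
DR=R.from_euler('ZY',[np.deg2rad(10.7),-np.deg2rad(40)])  # drainer pose of tier/lid
FL=np.diag([1.,-1,-1])   # tool in piece: x along, z down
def tool(Rp,flip=0,pitch=0): return Rp.as_matrix()@R.from_euler('y',pitch,degrees=True).as_matrix()@FL@(np.diag([-1.,-1,1]) if flip else np.eye(3))
E
python3 - <<'E'
from rig import *
from h import *
B=R.from_euler('z',-140.9,degrees=True); tb=np.array([.478,-.1535,.0])
t=np.array([.498,.118,.082])
for f in(0,1):
  for pitch in (-20,-10,0,10,20):
    o=tool(DR,f,pitch); g=t+DR.apply([0,0,.035])
    ob=tool(B,f,pitch); gb=tb+[0,0,.043+.035]
    for nm,P,O in(('grasp',g-o[:,2]*.006,o),('pre',g-o[:,2]*.09,o),('place',gb-ob[:,2]*.006,ob),('preplace',gb+[0,0,.1],ob)):
        q=inverse_kinematics(P,O); print(f,pitch,nm,None if q is None else np.round(q,2))
E
```

```text
0 -20 grasp None
0 -20 pre None
0 -20 place [-0.14  0.54  0.29  1.98  0.13  0.89  2.29]
0 -20 preplace [-0.2   0.4   0.37  1.92  0.13  1.08  2.34]
0 -10 grasp None
0 -10 pre None
0 -10 place [-0.1   0.48  0.33  2.05 -0.02  0.75  2.47]
0 -10 preplace [-0.23  0.35  0.48  1.99 -0.02  0.95  2.5 ]
0 0 grasp None
0 0 pre None
0 0 place [ 0.86  0.56 -0.81  2.06  0.58  0.76  1.94]
0 0 preplace [ 0.88  0.39 -0.8   1.99  0.35  0.91  2.14]
0 10 grasp None
0 10 pre None
0 10 place [ 0.95  0.53 -0.8   2.12  0.44  0.57  2.13]
0 10 preplace [ 1.11  0.41 -0.98  2.04  0.3   0.77  2.23]
0 20 grasp [-0.94  0.31  0.69  2.35 -0.67  0.25 -1.06]
0 20 pre [-0.89  0.05  0.55  2.33  0.07  0.43 -1.79]
0 20 place [ 1.18  0.61 -0.99  2.16  0.49  0.46  2.16]
0 20 preplace [ 1.2   0.39 -0.98  2.09  0.06  0.62  2.51]
1 -20 grasp None
1 -20 pre None
1 -20 place [-0.51  0.67  0.83  2.   -0.26  0.89 -0.45]
1 -20 preplace [-0.59  0.53  0.93  1.94 -0.15  1.06 -0.49]
1 -10 grasp None
1 -10 pre None
1 -10 place [-0.58  0.7   1.02  2.07 -0.59  0.85 -0.11]
1 -10 preplace [-0.59  0.48  0.98  2.   -0.29  0.97 -0.35]
1 0 grasp None
1 0 pre None
1 0 place [-0.53  0.66  1.04  2.13 -0.81  0.82  0.13]
1 0 preplace [-0.55  0.41  1.    2.06 -0.45  0.9  -0.19]
1 10 grasp [ 0.32  0.35 -0.8   2.4   1.69  0.34 -0.22]
1 10 pre None
1 10 place [-0.22  0.47  0.67  2.18 -0.79  0.64  0.15]
1 10 preplace [-0.51  0.38  1.02  2.12 -0.66  0.86  0.03]
1 20 grasp [-0.46  0.26  0.13  2.33  0.11  0.21  1.31]
1 20 pre [-0.72  0.05  0.36  2.32  0.1   0.43  1.32]
1 20 place [ 0.02  0.43  0.47  2.23 -1.    0.61  0.41]
1 20 preplace [-0.22  0.28  0.73  2.17 -0.77  0.77  0.16]
```

Run:
```python
from rig import *
from h import *
B=R.from_euler('z',-140.9,degrees=True); tb=np.array([.478,-.1535,.0])
ys=DR.apply([0,1,0])
t=np.array([.498,.118,.082]); l=t+.13*ys
for f in(0,1):
  for pitch in (20,25,30):
    o=tool(DR,f,pitch); ob=tool(B,f,pitch)
    for nm,c,hh,hb in(('tier',t,.035,.078),('lid',l,.038,.128)):
      g=c+DR.apply([0,0,hh]); gb=tb+[0,0,hb]
      for k,P,O in(('grasp',g-o[:,2]*.006,o),('view',g-o[:,2]*.12,o),('lift',g-o[:,2]*.006+[0,0,.1],o),('place',gb-ob[:,2]*.006,ob),('preplace',gb+[0,0,.12],ob)):
        q=inverse_kinematics(P,O); print(f,pitch,nm,k,None if q is None else np.round(q,2))
```

```text
0 20 tier grasp [-0.94  0.31  0.69  2.35 -0.67  0.25 -1.06]
0 20 tier view [-0.84 -0.03  0.47  2.31  0.16  0.52 -1.88]
0 20 tier lift [-0.9   0.06  0.57  2.25  0.03  0.49 -1.74]
0 20 tier place [ 1.18  0.61 -0.99  2.16  0.49  0.46  2.16]
0 20 tier preplace [ 1.33  0.43 -1.15  2.07  0.18  0.68  2.38]
0 20 lid grasp [-1.16  0.32  0.59  2.29 -0.13  0.26 -1.89]
0 20 lid view [-1.13  0.03  0.44  2.25  0.29  0.57 -2.3 ]
0 20 lid lift [-1.13  0.11  0.51  2.2   0.18  0.54 -2.16]
0 20 lid place [ 1.19  0.49 -0.98  2.13  0.22  0.53  2.38]
0 20 lid preplace [ 1.37  0.33 -1.15  2.01  0.02  0.78  2.51]
0 25 tier grasp [-0.92  0.32  0.69  2.3  -0.51  0.37 -1.21]
0 25 tier view [-0.91  0.02  0.57  2.24  0.05  0.63 -1.76]
0 25 tier lift [-0.93  0.1   0.64  2.2  -0.05  0.6  -1.65]
0 25 tier place [ 1.23  0.63 -0.99  2.19  0.37  0.37  2.32]
0 25 tier preplace [ 1.38  0.43 -1.15  2.1   0.05  0.61  2.53]
0 25 lid grasp [-1.11  0.34  0.57  2.24 -0.21  0.38 -1.79]
0 25 lid view [-1.15  0.07  0.51  2.19  0.13  0.66 -2.12]
0 25 lid lift [-1.13  0.14  0.55  2.14  0.05  0.63 -2.02]
0 25 lid place [ 1.36  0.6 
[... 1742 characters left out ...]
0.01  0.34  0.52  2.22 -0.99  0.7   0.41]
1 25 lid preplace [-0.52  0.22  1.13  2.13 -0.8   0.94  0.19]
1 30 tier grasp [-0.45  0.3   0.14  2.22 -0.04  0.46  1.46]
1 30 tier view [-0.62  0.08  0.3   2.16  0.    0.74  1.43]
1 30 tier lift [-0.59  0.13  0.28  2.13 -0.02  0.71  1.46]
1 30 tier place [ 0.77  0.45 -0.34  2.23 -0.92  0.42  0.43]
1 30 tier preplace [-0.28  0.29  0.92  2.2  -1.03  0.9   0.44]
1 30 lid grasp [-0.65  0.32  0.04  2.16  0.13  0.5   1.04]
1 30 lid view [-0.73  0.12  0.11  2.1   0.09  0.77  1.07]
1 30 lid lift [-0.7   0.17  0.1   2.07  0.08  0.74  1.09]
1 30 lid place [ 0.37  0.32  0.14  2.23 -1.01  0.64  0.46]
1 30 lid preplace [-0.32  0.18  0.91  2.15 -0.86  0.91  0.25]
```

```bash
cat >> h.py <<'E'
PITCH=23
def snap(n):
    from rig import sense,camera,camera_params
    s=sense(); p,d=camera('wrist'); c=camera_params('wrist')
    T=np.eye(4); T[:3,:3]=s['tcp_rot']; T[:3,3]=s['position']; M=T@np.array(c['tool_from_camera'])
    cv2.imwrite(f'pics/{n}.png',p[:,:,::-1]); np.savez(n+'.npz',p=p,d=d,K=c['K'],rotation=M[:3,:3],position=M[:3,3])
E
python3 - <<'E'
from rig import *
from h import *
ys=DR.apply([0,1,0]); t=np.array([.498,.118,.082]); l=t+.13*ys
o=tool(DR,1,PITCH)
movep(l+DR.apply([0,0,.038])-o[:,2]*.15,o); snap('wl'); print(sense()['position'],sense()['time_s'])
movep(t+DR.apply([0,0,.035])-o[:,2]*.14,o); snap('wt')
tb=np.array([.478,-.1535,.0]); B=R.from_euler('z',-140.9,degrees=True); ob=tool(B,1,PITCH)
movep(tb+[0,0,.078+.12],ob); snap('wb'); print(sense()['time_s'],sense()['joint_pos'])
a=[cv2.resize(cv2.imread(f'pics/{n}.png'),(400,300)) for n in('wl','wt','wb')]
cv2.imwrite('pics/m1.png',np.vstack([np.hstack(a[:2]),np.hstack([a[2],a[2]*0])]))
E
```

```text
[0.40691185 0.23425176 0.25475893] 1.8083
3.5333 [-0.24096912  0.2491662   0.77552281  2.16313638 -0.79642275  0.8124697
  0.19079279]
```

View pics/m1.png

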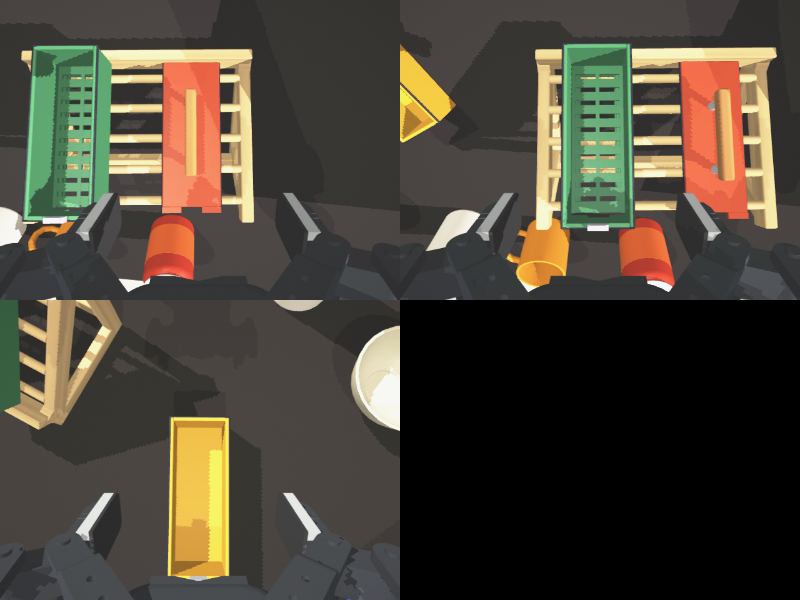

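The lid, tier and tin are each fully framed in the wrist views: lid plate at about (190,135) with its handle, tier rim from (562,45) to (632,228), tin from (168,417) to (228,580). Next I'll fit their poses.

```bash
cat >> h.py <<'E'
def load(n,c):
    z=np.load(n+'.npz'); W=cloud(z['p'],z['d'],z['K'],z['rotation'],z['position']); m=mask(z['p'],c)&(z['d']>0)
    k,l,st,ce=cv2.connectedComponentsWithStats(m.astype(np.uint8)); i=1+st[1:,4].argmax()
    return W[l==i],W,z['p']
def plane(Q):
    n=np.linalg.svd(Q-Q.mean(0),full_matrices=False)[2][2]; return n*np.sign(n[2])
E
cat > fit.py <<'E'
from h import *
for n,c in(('wt','green'),('wl','green'),('wl','red'),('wt','red')):
    Q,W,p=load(n,c); q=DR.inv().apply(Q)
    # top layer
    h,e=np.histogram(q[:,2],bins=np.arange(q[:,2].min(),q[:,2].max()+.002,.002)); 
    print(n,c,len(q),'hist',[(round(a,3),int(b)) for a,b in zip(e,h) if b>len(q)*.02])
    if c=='green':
        top=np.percentile(q[:,2],99)-.001; s=np.abs(q[:,2]-top)<.004
    else:
        i=h.argmax(); top=e[i]+.001; s=np.abs(q[:,2]-top)<.004
    r=q[s]; nn=plane(r)
    print('  sel',s.sum(),'z',np.median(r[:,2]).round(4),'normal(dr)',nn.round(4),'rect',rect(r[:,:2]))
Q,W,p=load('wb','yellow'); s=np.abs(Q[:,2]-.05)<.004; print('tin',s.sum(),np.median(Q[s][:,2]).round(4),plane(Q[s]).round(3),rect(Q[s][:,:2]))
# handle of lid: any pixel 20..35 mm above plate within plate area, in wl
for n in('wl','wt'):
    Q,W,p=load(n,'red'); q=DR.inv().apply(Q); h,e=np.histogram(q[:,2],bins=np.arange(q[:,2].min(),q[:,2].max()+.002,.002)); zt=e[h.argmax()]+.001; m=np.median(q[np.abs(q[:,2]-zt)<.004],0)
    w=DR.inv().apply(W.reshape(-1,3)); s=(np.abs(w[:,2]-zt-.031)<.004)&(np.abs(w[:,0]-m[0])<.07)&(np.abs(w[:,1]-m[1])<.03)
    print(n,'handle',s.sum(),np.median(w[s],0).round(4),rect(w[s][:,:2]))
    z=np.load(n+'.npz')
# tier key / tin key greys
for n in('wt','wl'):
    Q,W,p=load(n,'green'); q=DR.inv().apply(Q); m=np.median(q,0); w=DR.inv().apply(W.reshape(-1,3)); g=mask(p,'grey').ravel()&(np.abs(w[:,0]-m[0]-.083)<.03)&(np.abs(w[:,1]-m[1])<.03)
    k=w[g]; print(n,'tier key',g.sum(),k.min(0).round(4) if g.sum() else '',k.max(0).round(4) if g.sum() else '',np.median(k,0).round(4))
E
python3 fit.py
```

```text
wt green 12476 hist [(np.float64(-0.251), 1021), (np.float64(-0.249), 2970), (np.float64(-0.219), 258), (np.float64(-0.217), 257), (np.float64(-0.215), 270), (np.float64(-0.213), 276), (np.float64(-0.211), 293), (np.float64(-0.209), 451), (np.float64(-0.207), 3264), (np.float64(-0.205), 620)]
  sel 4406 z -0.2058 normal(dr) [-0.0012 -0.009   1.    ] rect [438.2  22.5 169.4  62.7   0.5]
wl green 15627 hist [(np.float64(-0.253), 374), (np.float64(-0.251), 2327), (np.float64(-0.249), 2177), (np.float64(-0.241), 335), (np.float64(-0.239), 342), (np.float64(-0.237), 357), (np.float64(-0.235), 356), (np.float64(-0.233), 360), (np.float64(-0.231), 372), (np.float64(-0.229), 361), (np.float64(-0.227), 406), (np.float64(-0.225), 398), (np.float64(-0.223), 424), (np.float64(-0.221), 426), (np.float64(-0.219), 432), (np.float64(-0.217), 483), (np.float64(-0.215), 479), (np.float64(-0.213), 511), (np.float64(-0.211), 563), (np.float64(-0.209), 864), (np.float64(-0.207), 2388)]
  sel 3701 z -0.2062 normal(dr) [ 0.0012 -0.0185  0.9998] rect [438.4  22.  169.2  63.8 179.9]
wl red 5976 hist [(np.flo
[... 553 characters left out ...]
 212), (np.float64(-0.387), 176)]
  sel 701 z -0.3884 normal(dr) [-0.1595 -0.0213  0.987 ] rect [631.1 102.7  56.6  20.4  93.7]
wt red 17227 hist [(np.float64(-0.25), 1101), (np.float64(-0.248), 14335), (np.float64(-0.246), 1728)]
  sel 17165 z -0.2469 normal(dr) [ 6.0e-04 -5.4e-03  1.0e+00] rect [437.8 147.  170.1  65.7   0.6]
tin 1720 0.0488 [-0.001 -0.001  1.   ] [ 477.9 -152.6  166.2   62.9   38.9]
wl handle 0 [nan nan nan] [0. 0. 0. 0. 0.]
wt handle 3066 [ 0.4394  0.1446 -0.2163] [4.382e+02 1.456e+02 8.910e+01 1.250e+01 1.000e-01]
wt tier key 31 [0.4743 0.0232 0.0357] [0.4743 0.0232 0.0357] [0.4743 0.0232 0.0357]
wl tier key 223 [ 0.5195 -0.0101 -0.207 ] [ 0.525   0.0254 -0.1944] [ 0.5213  0.02   -0.1966]
  return _methods._mean(a, axis=axis, dtype=dtype,
  ret = um.true_divide(
```

```bash
cat >> h.py <<'E'
TIER=np.array([.4382,.0224,-.259]); LID=np.array([.438,.1462,-.2582])  # origins in DR frame
E
python3 - <<'E'
from h import *
# lid in wl, restricted
z=np.load('wl.npz'); W=DR.inv().apply(cloud(z['p'],z['d'],z['K'],z['rotation'],z['position']).reshape(-1,3))
d=W-LID; box=(abs(d[:,0])<.1)&(abs(d[:,1])<.045)
s=box&(abs(d[:,2]-.011)<.004)&mask(z['p'],'red').ravel(); print('plate',rect(W[s][:,:2]),np.median(W[s][:,2]))
s=box&(abs(d[:,2]-.042)<.005)&(abs(d[:,0])<.06); print('handle',rect(W[s][:,:2]),np.median(W[s][:,2]))
from rig import *
o=tool(DR,1,PITCH); g=DR.apply(TIER+[0,0,.033]); P=g-o[:,2]*.006
command_gripper(.085)
movep(P-o[:,2]*.10,o); move_l(P,feed=.12); print(sense()['wrist_force'],sense()['position']-P)
command_gripper(.05,80); s=sense(); print('gap',s['finger_gap'],s['gripper_force'],s['time_s'],s['wrist_force'])
move_l(P+[0,0,.11],feed=.12); s=sense(); print(s['finger_gap'],s['wrist_force'],s['joint_pos'])
snap('h1')
E
```

```text
plate [4.345e+02 1.468e+02 1.632e+02 6.350e+01 2.000e-01] -0.24691698532401737
handle [4.375e+02 1.462e+02 8.960e+01 1.160e+01 1.000e-01] -0.21632216534213308
[-0.10745029  0.28250779  0.23939636] [ 0.00030613 -0.00026389  0.00041068]
gap 0.06281448194613444 85.60388803482056 6.125 [-2.88394736 -1.66900475  5.6951582 ]
0.06300656192448634 [-0.40128214 -0.03972457 -2.40896045] [-0.649242    0.05547621  0.31445796  2.21357569  0.04888749  0.58447391
  1.38306668]
```

View pics/h1.png

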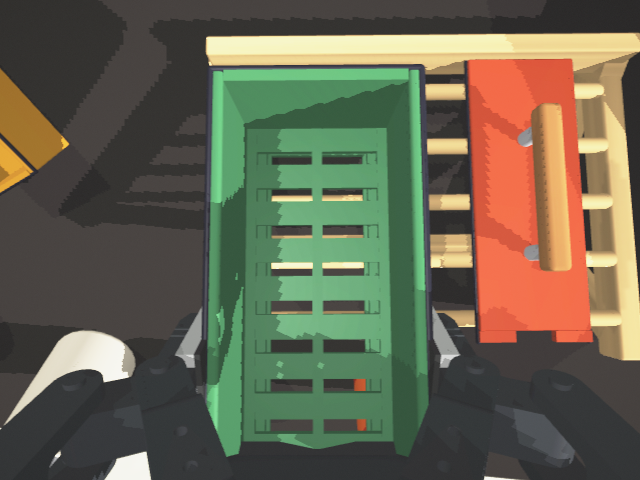

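The tier is held between both pads: its rim runs from (208,66) to (426,66) with the low end fully visible, and the drainer is clear below. Next I'll measure its pose in the hand.

```bash
cat >> h.py <<'E'
def inhand(n,c,P,o,hg,top,ds=.004):
    """points of held piece in nominal piece frame (nominal: grasp point at z=hg)"""
    Rp=o@np.linalg.inv(tool(R.identity(),1,PITCH)); g=P+o[:,2]*.006
    Q,W,p=load(n,c); q=(Q-g)@Rp+[0,0,hg]
    return q
E
python3 - <<'E'
from rig import *
from h import *
s=sense(); q=inhand('h1','green',s['position'],s['tcp_rot'],.033,.053)
for it in range(2):
    if it==0: r=q[abs(q[:,2]-.053)<.006]
    else: r=q[abs((q-r.mean(0))@nn)<.0025]
    nn=plane(r); 
print(len(r),'n',nn.round(4),'z at origin',(r.mean(0)[2]+nn[:2]@r.mean(0)[:2]/nn[2]).round(4),'x',np.percentile(r[:,0],[0,.5,99.5]).round(4),rect(r[:,:2]))
for a,b in((-.08,-.06),(-.05,-.03),(-.02,0)):
    t=r[(r[:,0]>a)&(r[:,0]<b)]; print('y',np.percentile(t[:,1],[1,99]).round(4))
e=r[r[:,0]<r[:,0].min()+.006]; print('end edge', [np.percentile(e[abs(e[:,1]-y)<.006][:,0],2).round(4) for y in(-.02,0,.02)])
f=q[abs(q[:,2]-.010)<.006]; print('floor n',len(f),plane(f).round(4),np.median(f[:,2]).round(4))
E
```

```text
11180 n [-2.0e-04 -8.6e-03  1.0e+00] z at origin 0.0524 x [-0.0856 -0.0848  0.0184] [-31.5  -0.4 108.   63.    0.5]
y [-0.0317  0.0305]
y [-0.0316  0.0307]
y [-0.0315  0.0307]
end edge [np.float64(-0.0846), np.float64(-0.0849), np.float64(-0.0848)]
floor n 7277 [-0.029   0.0088  0.9995] 0.0099
```

Run:
```python
from h import *
Q,W,p=load('wb','yellow')
for yaw in(-141.1,-140.9):
    B=R.from_euler('z',yaw,degrees=True); q=B.inv().apply(Q-[.478,-.1535,0]); r=q[abs(q[:,2]-.0495)<.004]
    print(yaw,'x',np.percentile(r[:,0],[0,.3,99.7,100]).round(4))
    for a in(-.08,-.05,-.02,.01,.04): 
        t=r[(r[:,0]>a)&(r[:,0]<a+.02)]; print('  y',np.percentile(t[:,1],[1,99]).round(4))
e=r[r[:,0]<-.08]; print([np.percentile(e[abs(e[:,1]-y)<.006][:,0],2).round(4) for y in(-.02,0,.02)])
z=np.load('top0.npz');W=cloud(z['p'],z['d'],z['K'],z['rotation'],z['position']);Q=W[mask(z['p'],'yellow')&(z['d']>0)];q=B.inv().apply(Q-[.478,-.1535,0]); r=q[(abs(q[:,2]-.0495)<.004)&(abs(q[:,0])<.1)];print('top',np.percentile(r[:,:2],[.5,99.5],axis=0).round(4))
```

```text
-141.1 x [-0.0836 -0.0828  0.0821  0.0826]
  y [-0.0321  0.0279]
  y [-0.0321  0.0305]
  y [-0.0321  0.0304]
  y [-0.0321  0.0305]
  y [-0.0321  0.0304]
-140.9 x [-0.0837 -0.0829  0.0821  0.0827]
  y [-0.0319  0.0281]
  y [-0.032   0.0306]
  y [-0.0321  0.0305]
  y [-0.0322  0.0304]
  y [-0.0323  0.0303]
[np.float64(-0.0806), np.float64(-0.0805), np.float64(-0.0805)]
top [[-0.0848 -0.0316]
 [ 0.0852  0.0327]]
```

```bash
cat >> h.py <<'E'
B=R.from_euler('z',-141.0,degrees=True); TIN=np.array([.478,-.1535,0])
OB=tool(B,1,PITCH)
def tp(zo,hg): return TIN+[0,0,zo+hg]-OB[:,2]*.006
E
python3 - <<'E'
from rig import *
from h import *
movep(tp(.20,.033),OB); print(sense()['joint_pos'].round(2) if hasattr(sense()['joint_pos'],'round') else sense()['joint_pos'])
snap('p1'); move_l(tp(.075,.033),feed=.12); snap('p2'); s=sense(); print(s['finger_gap'],s['wrist_force'],s['time_s'],s['position']-tp(.075,.033))
a=camera('scene')[0][150:330,200:440,::-1]
b=cv2.resize(cv2.imread('pics/p2.png'),(400,300)); cv2.imwrite('pics/m2.png',np.hstack([cv2.resize(a,(400,300)),b]))
E
```

```text
[-0.25  0.17  0.77  2.12 -0.67  0.86  0.05]
0.06318963936841246 [ 0.47133648 -0.34804764 -3.13970875] 9.7417 [ 0.00043738 -0.00016521  0.00055324]
```

View pics/m2.png

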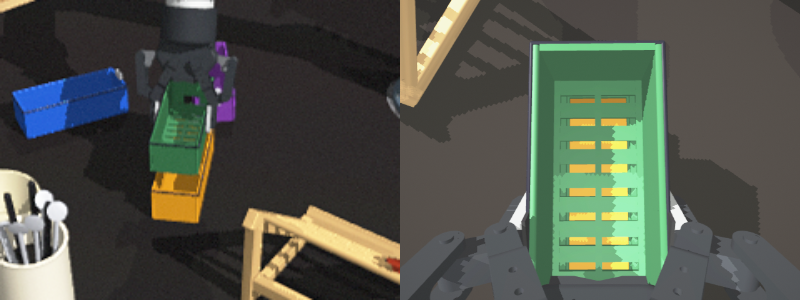

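The tier hangs level and in line over the yellow tin, whose floor shows evenly through the slots. I'll lower it now.

Run:
```python
from rig import *
from h import *
hit=move_l(tp(.039,.033),feed=.02,until_force=8); s=sense()
print(hit,'tier z',s['position'][2]-tp(0,.033)[2],s['wrist_force'],s['ft_torque'],s['time_s'])
snap('p3')
q=inhand('p3','green',s['position'],s['tcp_rot'],.033,.053); r=q[abs(q[:,2]-.053)<.006]; print(plane(r).round(4),np.percentile(r[:,2],50).round(4))
for n in('scene','top'):
    c=camera_params(n); p,d=camera(n); W=cloud(p,d,c['K'],c['rotation'],c['position'])
    w=B.inv().apply(W.reshape(-1,3)-TIN).reshape(W.shape); near=(abs(w[...,0])<.11)&(abs(w[...,1])<.06)&(d>0)
    y=w[mask(p,'yellow')&near]; g=w[mask(p,'green')&near]; print(n,'yellow z',np.percentile(y[:,2],[1,50,99]).round(4),'green z',np.percentile(g[:,2],[1,50,99]).round(4),'yx',np.percentile(y,[1,99],axis=0)[:,:2].round(3).tolist(),'g',np.percentile(g,[1,99],axis=0)[:,:2].round(3).tolist())
    if n=='scene': cv2.imwrite('pics/s3.png',cv2.resize(p[180:300,260:420,::-1],(640,480)))
```

```text
True tier z 0.04328844244490457 [-0.45360971 -0.73139202  4.82305107] [-0.04922815  0.36268459  0.04879683] 11.2083
[0.0043 0.0046 1.    ] 0.0518
scene yellow z [-0.0021  0.0204  0.0449] green z [0.048 0.065 0.097] yx [[-0.088, -0.033], [0.055, 0.03]] g [[-0.087, -0.032], [0.085, 0.03]]
top yellow z [-0.0022  0.0041  0.0545] green z [0.0476 0.0547 0.1281] yx [[-0.071, -0.014], [0.01, 0.022]] g [[-0.083, -0.03], [0.014, 0.033]]
```

View pics/s3.png

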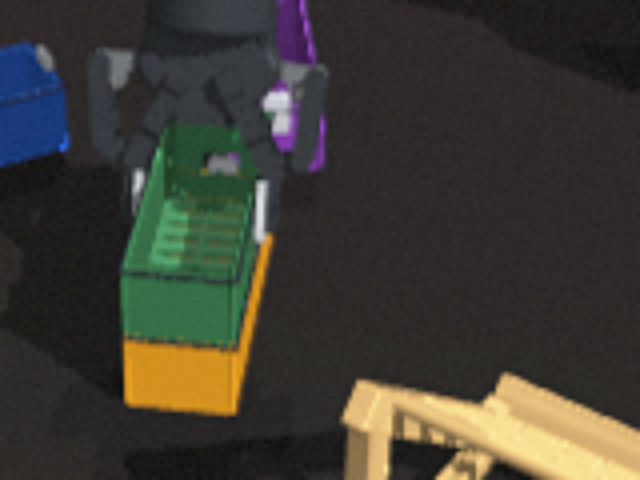

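The tier is down, its lower edge flush on the tin rim with no gap, at z 43.3 mm, so it is home. I'll release it, check, then fetch the lid.

Run:
```python
from rig import *
from h import *
command_gripper(.085); P=tp(.0433,.033)
move_l(P-OB[:,2]*.13,feed=.15); snap('t4'); s=sense(); print(s['time_s'],s['wrist_force'])
Q,W,p=load('t4','green'); q=B.inv().apply(Q-TIN); r=q[abs(q[:,2]-.0955)<.005]
print('tier rim z',np.median(r[:,2]).round(4),plane(r).round(4),rect(r[:,:2]),np.percentile(r[:,:2],[.5,99.5],axis=0).round(4))
o=tool(DR,1,PITCH); g=DR.apply(LID+[0,0,.038]); P=g-o[:,2]*.006
command_gripper(.045)
movep(P-o[:,2]*.10+[0,0,.02],o); move_l(P,feed=.12,until_force=15); print(sense()['wrist_force'],sense()['position']-P)
command_gripper(.0,60); s=sense(); print('gap',s['finger_gap'],s['gripper_force'],s['time_s'],s['wrist_force'])
move_l(P+[0,0,.11],feed=.12); s=sense(); print(s['finger_gap'],s['wrist_force'])
snap('h5')
q=inhand('h5','red',s['position'],s['tcp_rot'],.038,.011); r=q[abs(q[:,2]-.011)<.006]
print(len(r),plane(r).round(4),'z',np.median(r[:,2]).round(4),rect(r[:,:2]),np.percentile(r[:,:2],[.5,99.5],axis=0).round(4))
a=[cv2.resize(cv2.imread(f'pics/{n}.png'),(400,300)) for n in('t4','h5')]; cv2.imwrite('pics/m5.png',np.hstack(a))
```

```text
12.7833 [1.01889011 0.40730474 0.49920355]
tier rim z 0.095 [ 5.e-04 -0.e+00  1.e+00] [  1.9  -0.  169.5  62.5   0.2] [[-0.0822 -0.0309]
 [ 0.0863  0.0313]]
[-0.50500252 -0.60742044 -0.39509058] [0.00023968 0.00021656 0.0005283 ]
gap 0.011287123265082112 58.7219774723053 16.3333 [-2.1081311  -0.16569114  6.23082224]
0.011058523367626636 [-0.38836023  0.10910553 -2.95618239]
26349 [ 0.0026 -0.0052  1.    ] z 0.0108 [-37.6   0.1  96.7  64.1   0.2] [[-0.0849 -0.0315]
 [ 0.0067  0.0314]]
```

View pics/m5.png

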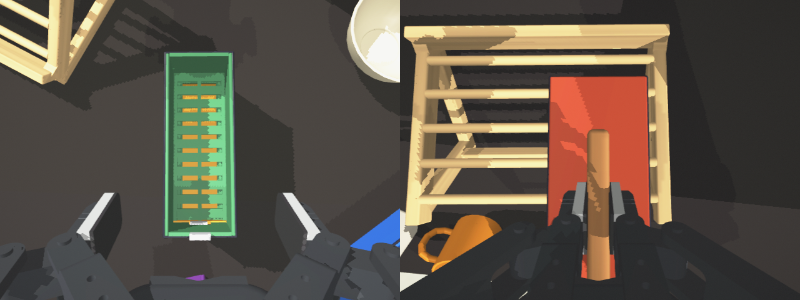

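The left half shows the tier upright on the tin with its key at (200,235); the right half shows the lid held by its bar at (597,200). The tier reads about 2 mm along its x from nominal, so I'll check that before placing the lid.

Run:
```python
from h import *
def edge(n,zc,c='green'):
    Q,W,p=load(n,c); q=B.inv().apply(Q-TIN); r=q[abs(q[:,2]-zc)<.005]; print(n,plane(r).round(4),np.median(r[:,2]).round(4),np.percentile(r[:,:2],[.5,99.5],axis=0).round(4).tolist())
edge('p1',.253);edge('p2',.128);edge('p3',.096);edge('t4',.0955)
# key in t4
Q,W,p=load('t4','green'); w=B.inv().apply(W.reshape(-1,3)-TIN); k=mask(p,'grey').ravel()&(abs(w[:,0]-.085)<.02)&(abs(w[:,1])<.02)&(w[:,2]>.098); print('key',k.sum(),np.percentile(w[k],[2,50,98],axis=0).round(4))
# top view fixed camera
from rig import *
c=camera_params('top'); p,d=camera('top'); W=cloud(p,d,c['K'],c['rotation'],c['position']); w=B.inv().apply(W.reshape(-1,3)-TIN)
r=w[mask(p,'green').ravel()&(abs(w[:,0])<.1)&(abs(w[:,1])<.05)&(abs(w[:,2]-.096)<.005)]; print('top',len(r),np.median(r[:,2]),np.percentile(r[:,:2],[.5,99.5],axis=0).round(4).tolist(),sense()['joint_pos'])
```

```text
p1 [ 0.0024 -0.001   1.    ] 0.2513 [[-0.084, -0.0316], [0.0201, 0.0301]]
p2 [0.0051 0.0011 1.    ] 0.1273 [[-0.0834, -0.0303], [0.0211, 0.0314]]
p3 [0.0041 0.0032 1.    ] 0.0951 [[-0.083, -0.0305], [0.0215, 0.0311]]
t4 [ 5.e-04 -0.e+00  1.e+00] 0.095 [[-0.0822, -0.0309], [0.0863, 0.0313]]
key 370 [[ 8.280e-02 -8.400e-03  9.900e-02]
 [ 8.460e-02  1.000e-04  1.047e-01]
 [ 8.810e-02  8.700e-03  1.064e-01]]
top 266 0.09596378230322344 [[-0.0835, -0.0308], [0.0861, 0.0339]] [-0.3763893   0.11197105 -0.28562233  2.13832876  0.27317932  0.64916694
  0.90377719]
```

Run:
```python
from rig import *
from h import *
movep(tp(.22,.038),OB); move_l(tp(.118,.038)+B.apply([.0005,0,0]),feed=.12); snap('l6'); s=sense()
Q,W,p=load('l6','red'); q=B.inv().apply(Q-TIN); r=q[abs(q[:,2]-.129)<.006]
print(s['time_s'],s['wrist_force'],len(r),plane(r).round(4),np.median(r[:,2]).round(4),np.percentile(r[:,:2],[.5,99.5],axis=0).round(4).tolist(),rect(r[:,:2]))
g=q[abs(q[:,2]-.0955)<.005]
cv2.imwrite('pics/m6.png',np.hstack([cv2.resize(camera('scene')[0][160:310,240:440,::-1],(400,300)),cv2.resize(cv2.imread('pics/l6.png'),(400,300))]))
```

```text
20.0 [ 0.41041139 -0.10634767 -2.97224918] 18469 [ 4.0e-04 -4.3e-03  1.0e+00] 0.1288 [[-0.0832, -0.0275], [0.0069, 0.032]] [-35.9   0.8  96.3  63.5   0. ]
```

View pics/m6.png

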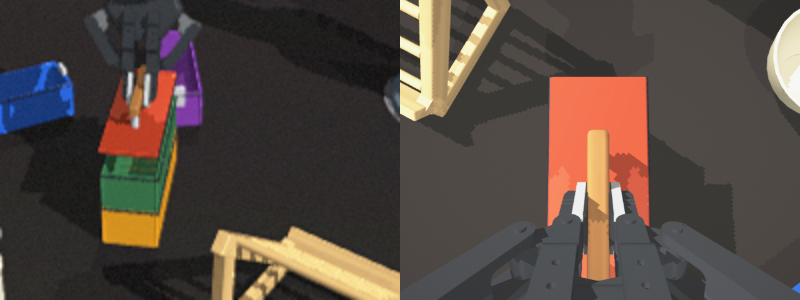

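The lid hangs level above the tier, in line to within about 1 mm. I'll trim the offset and lower it.

Run:
```python
from rig import *
from h import *
off=B.apply([.0011,-.0004,0])
hit=move_l(tp(.086,.038)+off,feed=.02,until_force=8); s=sense()
print(hit,'lid z',s['position'][2]-tp(0,.038)[2],s['wrist_force'],s['ft_torque'],s['time_s'])
snap('l7')
Q,W,p=load('l7','red'); q=B.inv().apply(Q-TIN); r=q[abs(q[:,2]-.101)<.008]
print(plane(r).round(4),np.median(r[:,2]).round(4),np.percentile(r[:,:2],[.5,99.5],axis=0).round(4).tolist())
```

```text
True lid z 0.0899863428438576 [ 4.54044094e-03 -8.73669471e-01  5.92352052e+00] [-0.0505341   0.22379392  0.07664979] 21.3167
[0.0019 0.0064 1.    ] 0.1002 [[-0.0333, 0.0074], [-0.0089, 0.0313]]
```

Contact came at 90.0 mm, the home height. I'll release, back off and check.

Run:
```python
from rig import *
from h import *
command_gripper(.045); s=sense(); move_l(np.array(s['position'])-OB[:,2]*.13,feed=.12); snap('e8')
z=np.load('e8.npz'); W=cloud(z['p'],z['d'],z['K'],z['rotation'],z['position']); w=B.inv().apply(W.reshape(-1,3)-TIN)
r=w[mask(z['p'],'red').ravel()&(abs(w[:,2]-.1005)<.006)&(abs(w[:,0])<.1)&(abs(w[:,1])<.05)]
print(sense()['time_s'],plane(r).round(4),np.median(r[:,2]).round(4),np.percentile(r[:,:2],[.5,99.5],axis=0).round(4).tolist(),rect(r[:,:2]))
cv2.imwrite('pics/m8.png',np.hstack([cv2.resize(camera('scene')[0][160:310,240:440,::-1],(400,300)),cv2.resize(cv2.imread('pics/e8.png'),(400,300))]))
```

```text
23.075 [-4.0e-04  1.8e-03  1.0e+00] 0.1002 [[-0.0818, -0.0317], [0.0851, 0.0309]] [  2.2  -0.3 170.   63.7 179.9]
```

View pics/m8.png

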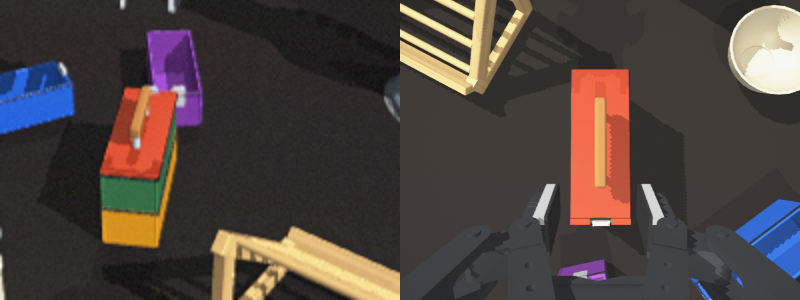

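The stack is flush and level, the tier's key shows up through the lid's notch at (600,222), and the gripper is clear. I'll hand it in.

```bash
python3 -c "
from rig import *
print(finish_job())"
```

```text
the job is handed in; nothing more can be done
None
```

The job is handed in at about 23 s on the robot's clock: by my last measurements the tier is home on the base tin and the lid home on the tier, both level and released, but the hand-in returned no verdict.

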